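# Clear the imager's deck and index the plate carriage to the viewing stop

## Robot

A 6-joint arm with a two-finger parallel gripper is mounted at the origin on the work surface. World frame = base frame: x ahead of the robot, y to its left, z up, the work surface at z = 0. Lengths are in m, angles in rad, forces in N, time in s.
With the tool pointing down it reaches from about 0.35 to 0.875 m from the base axis. Payload 15.5 kg.
Tool frame: the origin (TCP) lies on the mounting face of the last link; the fingertips stand 173 mm ahead of it and the grasp point (between the pads) lies 155 mm ahead of it; z points along the fingers, y is the direction in which the jaws open and shut (so a half turn about z gives the same grasp; the last joint's range is limited). The gripper opens to 85 mm and grips with 20 to 120 N. Pads are 22 mm wide; open, the fingers measure 114 mm over their backs; the gripper's body (76 mm by 85 mm) begins 54 mm behind the grasp point. The pads swing forward as they close: fully open they stand 13 mm farther back than shut.
Start: joints at [-0.096, 0.494, 1.345, -0, 1.302, -0.096], TCP at [0.625, 0, 0.405] pointing down, gripper open.
Joint ranges: [-2.91, 2.91], [-0.82, 2.16], [0.22, 2.67], [-1.22, 4.37], [0.12, 2.79], [-3.08, 3.08]. Speed limits (rad/s): [1.89, 1.89, 2.57, 3.01, 3.01, 3.01].

## Interface

Orientations are given as a rotation vector (axis times angle).
In Python, from bench import bot, vision gives the robot as it stands. Calls block until the motion is done:
- bot.reach(position, orientation): joint-space move of the TCP to a pose.
- bot.move_linear(position, rotation=None, rate=0.15, contact_N=None): straight line of the TCP; rotation=None keeps the orientation; rate is the mean speed in m/s. With contact_N (N) it stops when the force on the tool has changed by that much, and returns True; else False.
- bot.move_joints(angles): joint-space move.
- bot.grip(opening): finger opening in m; the grip force is fixed at half the most; returns when the fingers have stopped.
- bot.pause(seconds).
- bot.inverse_kinematics(position, orientation): joint angles nearest the present ones, or None.
- bot.sense(): the state.
- vision.capture(name): name is "scene" or "side" or "wrist"; returns a dict with "img" (420x560x3 uint8, red, green, blue), "range_z" (420x560 float32, m along the optical axis (not along the pixel's ray), 0 where there is no reading), "mtx" (3x3 intrinsics, pixels), "k1" (the pictures are not rectified: a ray, as slopes to the right and down, at radius r is drawn at 1 + k1 r^2 times it, then the intrinsics apply), "rvec" (rotation vector, rad) and "tvec" (3), from world to camera coordinates, as OpenCV has them; the wrist camera has in their place "tool_from_camera" (4x4, takes a point from camera to tool coordinates, whose origin is the TCP and whose axes are the flange's). Camera axes: x right, y down, z forward; pixel columns grow to the right and rows downward; lengths in m; the calibration is good to about 2 mm. A picture is of the moment at which its call begins: read the wrist's pose just before it.
A pose or a line that the arm cannot do raises bot.MotionError and nothing moves.
- bot.finish_job(): hands the job in, once; it reports no verdict.
The state is a dict: "clock": time; "q": joint angles; "joint_vel": joint speeds; "effort": joint torques, N m; "ee_pos": TCP position; "tool_rot": TCP orientation; "wrist_force": force on the tool from outside, world axes, zero at the start; "torque": the same for the moment, N m; "gripper_width": finger opening in m.
Only numpy, scipy, OpenCV 4.12 (cv2) and the standard library are available. Lean on these libraries where they do the work, as an engineer would, in place of code of your own. Each camera call takes 0.05 s, during which the arm holds its last target. There are 200 camera calls.

## Task

Someone left an amber jar standing on the imager's deck, in the way of the well-plate carriage. First put the jar away, upright in the green tray; then pull up the carriage's red index knob, slide the carriage from its loading stop to the viewing stop and let the knob's pin drop fully into the hole there, so that the carriage is locked. Do not move the carriage before the jar is put away, keep the well plate seated in the carriage, and leave everything else where it is.

Things in the scene. Friction and masses are not known exactly. Their poses are not given: they have to be found in the camera images.
- imager: White flat plate imager, fixed, 230 x 300 mm, deck top 30 mm over the table. Origin on the table under the deck; front edge 105 mm to its -x, back edge 125 mm to +x, ends 150 mm either way in y. Its y is the direction of travel from loading stop to viewing stop; a round window lies at the viewing station. Turned up to 17 degrees.
- carriage (a joint): Travel of the carriage along the imager's +y, m: 0 at the loading stop where it starts locked (1.5 mm play), end stops at -0.004 and 0.130. The viewing stop's hole lies somewhere from 0.101 to 0.119: feel for it. A pin resting on the strip drops in by itself as it passes slowly over the hole, then blocks sliding. Drag about 1.5 N plus 8 N per m/s; it stays where left.
- carriage_centre (a point): Centre of the plate nest in the blue carriage frame, 38 mm over the table (the well plate's underside). Axes as the imager's. Frame 96.5 (x) x 139 mm (y), rim top 46 mm over the table. A blue bracket, 44 mm wide, top 42 mm over the table, reaches from its front over the index strip and carries the red knob 100 mm to -x of this point.
- plunger (a joint): Lift of the red index knob and its pin, m: 0 with the pin fully down in a hole, about 0.008 with its foot resting on the strip, 0.014 at the upper end. A spring pushes it down: 5 N at 0, 7 N at 0.008, 8.5 N at 0.014. Lift it over 8 mm to free the carriage. Pin 8 mm thick, holes 11 mm wide along the travel.
- knob (a point): Middle of the red index knob on the carriage's front bracket: upright, round, 24 mm in diameter, 30 mm high, this point on its axis 15 mm below its flat top. Pin down, it is 65 mm over the table and the knob's foot is at 50 mm, 8 mm over the bracket. Frame and plate are over 45 mm away. It rises with joint plunger and travels with the carriage.
- stop_mark (a point): Nominal place of the viewing stop on the top of the index strip (a metal strip along the imager's front, top 30 mm over the table), beside a green mark on the front edge. The brass stop plate there is adjustable and set differently each time: its hole is within 9 mm of this point along the imager's y.
- jar: Amber glass jar with a white cap, standing on the deck in the carriage's path, 44 mm in diameter, 70 mm high, 0.1 to 0.2 kg. Origin at the centre of its underside, z up.
- tray: Green square tray on the table, fixed, 110 x 110 mm, walls 4 mm thick and 14 mm high, inner floor 4 mm over the table. Origin at the centre of its underside. It can lie to the left or to the right of the imager.
- well_plate: Clear 24-well plate, 128 (y) x 85.5 (x) x 14.5 mm, lying loose in the carriage's nest with 1.5 mm play. Origin at the centre of its underside.
- tip_box: Bystander: blue box of yellow tips, 85 x 120 x 54 mm, origin at the centre of its underside, on the other side from the tray.
- vial: Bystander: small clear vial with blue cap, 22 mm in diameter, 45 mm high, standing on the imager's back ledge; origin under its centre.
- petri_stack: Bystander: stack of three petri dishes, 90 mm in diameter, 45 mm high; origin under its centre.
- plate_stack: Bystander: stack of three lidded plates, 86 x 128 x 56 mm; origin under its centre.
- wash_bottle: Bystander: white bottle with a red cap, 64 mm in diameter, 130 mm high; origin under its centre.
Not all that is in view belongs to the job. What is meant by the well_plate is not black or purple, and is the larger of those in its own colour.

How it is judged:
By the outcome, as a careful person would: the job done as asked, in the order asked, and still so for the second after the job is handed in, with the robot touching nothing.
It also fails if it takes over 54 s, if anything falls off the work surface, if the arm or the gripper's body presses on something with over 40 N, if the wrist force passes 120 N, or if a joint passes its speed limit or range.

## Working session

There is one attempt and no reset: what is moved stays moved. The work goes in short steps, each a Python script; the robot and the scene stay as the last script left them, time stands still between calls to the robot, and variables do not carry over. Pictures are saved under pics/ and viewed, about 8 in all and at most 12, crops included, and the job is handed in when it is done.

```bash
mkdir -p pics; ls
cat > h.py <<'E'
import numpy as np, cv2
from bench import bot, vision
from scipy.spatial.transform import Rotation as R
def cap(name,fn=None):
    s=bot.sense(); c=vision.capture(name)
    if "rvec" in c:
        Rm=cv2.Rodrigues(np.array(c["rvec"],float))[0]; t=np.array(c["tvec"],float).ravel()
        c["Rw"]=Rm.T; c["tw"]=-Rm.T@t
    else:
        T=np.array(c["tool_from_camera"]); Rt=R.from_rotvec(s["tool_rot"]).as_matrix()
        c["Rw"]=Rt@T[:3,:3]; c["tw"]=Rt@T[:3,3]+np.array(s["ee_pos"])
    if fn: cv2.imwrite(fn,c["img"][:,:,::-1])
    return c
def rays(c,uv):
    uv=np.atleast_2d(np.array(uv,float)); K=c["mtx"]
    d=np.stack([(uv[:,0]-K[0][2])/K[0][0],(uv[:,1]-K[1][2])/K[1][1]],1); s=d.copy()
    for _ in range(20): s=d/(1+c["k1"]*(s**2).sum(1,keepdims=True))
    return np.c_[s,np.ones(len(s))]
def onplane(c,uv,z):
    r=rays(c,uv)@c["Rw"].T
    return c["tw"]+r*((z-c["tw"][2])/r[:,2])[:,None]
def cloud(c):
    h,w=c["range_z"].shape; v,u=np.mgrid[:h,:w]; r=rays(c,np.c_[u.ravel(),v.ravel()])
    return ((r*c["range_z"].reshape(-1,1))@c["Rw"].T+c["tw"]).reshape(h,w,3)
def project(c,P):
    X=(np.atleast_2d(P)-c["tw"])@c["Rw"]; s=X[:,:2]/X[:,2:]; s=s*(1+c["k1"]*(s**2).sum(1,keepdims=True))
    K=c["mtx"]; return np.c_[s[:,0]*K[0][0]+K[0][2],s[:,1]*K[1][1]+K[1][2]]
E
python3 - <<'E'
from h import *
for n in("scene","side","wrist"):
    c=cap(n,f"pics/{n}0.png"); print(n,c["tw"].round(3),c["Rw"][:,2].round(3))
    np.save(f"pics/{n}0.npy",c,allow_pickle=True)
print(bot.sense()["clock"])
E
```

```text
pics
scene [1.227 0.713 1.105] [-0.494 -0.51  -0.704]
side [0.406 0.773 0.828] [ 0.091 -0.743 -0.663]
wrist [0.624 0.071 0.373] [-0.001 -0.278 -0.961]
0.15
```

View pics/scene0.png

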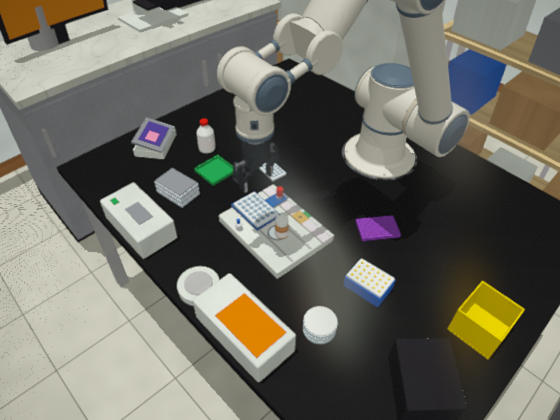

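View pics/side0.png

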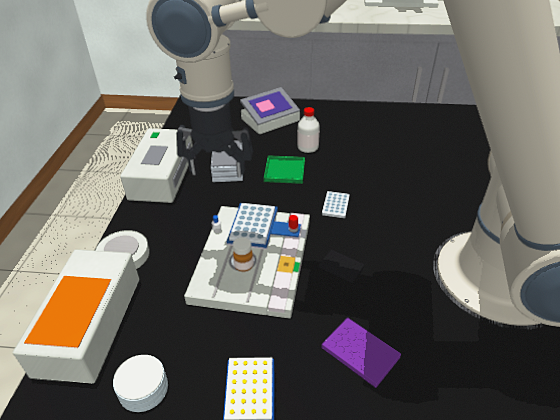

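The side view shows the jar (240,255), red knob (293,220), the gold stop plate and green mark (287,265) and the tray (285,170). I'll enlarge it and compute positions.

Run:
```python
from h import *
a=[]
for n,(x,y,w,h) in(("side",(175,140,150,190)),("scene",(185,140,170,150))):
    c=np.load(f"pics/{n}0.npy",allow_pickle=True).item(); P=cloud(c)
    im=c["img"]; H=cv2.cvtColor(im,cv2.COLOR_RGB2HSV).astype(int)
    if n=="side": cv2.imwrite("pics/crop1.png",cv2.resize(im[y:y+h,x:x+w,::-1],None,fx=4,fy=3.15*4/4,interpolation=cv2.INTER_CUBIC))
    sub=np.zeros(im.shape[:2],bool); sub[y:y+h,x:x+w]=1
    hu,s,v=H[...,0],H[...,1],H[...,2]; z=P[...,2]
    ok=sub&(c["range_z"]>0)
    def rep(t,m):
        p=P[m]; print(n,t,len(p),np.median(p,0).round(4),p.min(0).round(3),p.max(0).round(3)) if len(p) else print(n,t,0)
    rep("red",ok&((hu<6)|(hu>174))&(s>150)&(z>.04)&(z<.1)&(P[...,1]>-.2))
    rep("redtop",ok&((hu<6)|(hu>174))&(s>150)&(z>.075)&(z<.09)&(P[...,1]>-.2))
    rep("captop",ok&(z>.096)&(z<.105)&(s<80)&(P[...,1]>-.2)&(P[...,1]<.15)&(P[...,0]>.5))
    g=ok&(hu>50)&(hu<75)&(s>150)
    rep("green",g)
    for lo,hi in((-.5,-.1),(-.1,.3)):
        m=g&(P[...,1]>lo)&(P[...,1]<hi); rep("green%g"%lo,m)
        if m.sum()>20: print(cv2.minAreaRect((P[m][:,:2]*1000).astype(np.float32)))
    rep("gold",ok&(hu>15)&(hu<28)&(s>140)&(z<.04))
    m=ok&(z>.026)&(z<.034)&(s<60)&(v>120); rep("deck",m); print(cv2.minAreaRect((P[m][:,:2]*1000).astype(np.float32)))
    m=ok&(hu>100)&(hu<120)&(s>150)&(z>.03)&(z<.05); rep("blue",m)
```

```text
side red 114 [ 0.4737 -0.0555  0.0745] [ 0.465 -0.071  0.053] [ 0.484 -0.048  0.082]
side redtop 57 [ 0.4744 -0.0607  0.079 ] [ 0.465 -0.071  0.075] [ 0.484 -0.05   0.082]
side captop 200 [0.577  0.0565 0.0997] [0.557 0.034 0.096] [0.598 0.077 0.103]
side green 1071 [ 0.523  -0.3525  0.0042] [ 0.452 -0.437 -0.005] [0.584 0.06  0.034]
side green-0.5 1031 [ 0.5249 -0.3554  0.0041] [ 0.468 -0.437 -0.005] [ 0.584 -0.292  0.019]
((526.2288818359375, -364.60321044921875), (115.34400939941406, 144.44674682617188), 2.861948013305664)
side green-0.1 40 [0.4579 0.0482 0.0302] [0.452 0.032 0.025] [0.464 0.06  0.034]
((457.8399353027344, 46.18965530395508), (26.84685516357422, 11.17966079711914), 82.54297637939453)
side gold 230 [0.4818 0.0379 0.0292] [ 0.464 -0.286 -0.001] [0.697 0.163 0.034]
side deck 6318 [0.5604 0.0783 0.0297] [ 0.434 -0.476  0.026] [0.725 0.171 0.034]
((583.2562866210938, -154.94015502929688), (647.1552124023438, 288.68017578125), 89.04009246826172)
side blue 383 [ 0.5137 -0.0551  0.0421] [ 0.459 -0.139  0.037] [0.626 0.005 0.049]
scene red 20 [ 0.4741 -0.063   0.0792] [ 0.
[... 165 characters left out ...]
008] [0.558 0.032 0.096] [0.867 0.104 0.105]
scene green 727 [ 0.5261 -0.3562  0.006 ] [ 0.452 -0.428 -0.005] [ 0.697 -0.012  0.331]
scene green-0.5 721 [ 0.5257 -0.3572  0.006 ] [ 0.452 -0.428 -0.005] [ 0.582 -0.292  0.021]
((516.6728515625, -361.3153076171875), (128.44981384277344, 136.68838500976562), 1.8610060214996338)
scene green-0.1 6 [ 0.6954 -0.0136  0.3217] [ 0.694 -0.015  0.316] [ 0.697 -0.012  0.331]
scene gold 0
scene deck 3612 [0.6154 0.0504 0.0302] [ 0.441 -0.495  0.026] [0.915 0.167 0.034]
((539.9868774414062, -117.82562255859375), (669.2840576171875, 457.93902587890625), 54.488887786865234)
scene blue 49 [ 0.5163 -0.0697  0.0432] [ 0.494 -0.14   0.037] [ 0.625 -0.007  0.049]
```

View pics/crop1.png

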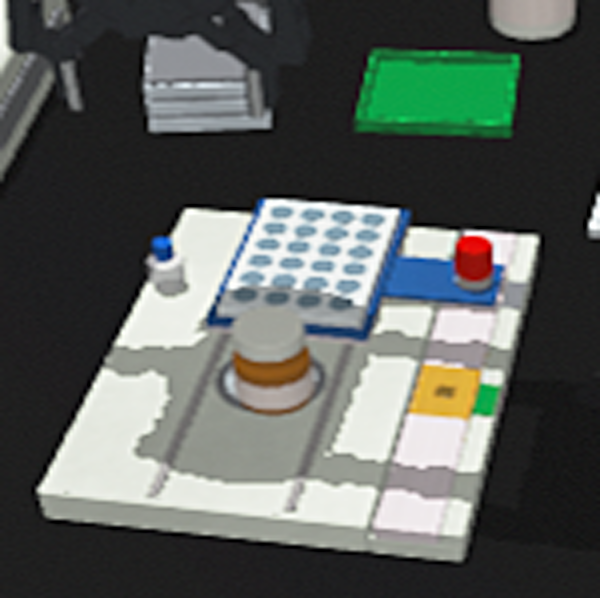

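Corners of the deck top in the crop: (183,210), (540,235), (467,548), (38,492); stop hole at (446,391); the jar stands over the window and the tray is clear on the -y side.

Run:
```python
from h import *
c=np.load("pics/side0.npy",allow_pickle=True).item()
cv=lambda p:[[175+(x+.5)/4-.5,140+(y+.5)/3.15-.5] for x,y in p]
Q=onplane(c,cv([(183,210),(540,235),(467,548),(38,492),(446,391),(412,412),(475,417),(480,368),(424,366)]),.03); print(Q.round(4))
f=Q[2]-Q[1]; b=Q[3]-Q[0]; e1=Q[0]-Q[1]; e2=Q[3]-Q[2]
for d in(f,b): print(np.hypot(*d[:2]),np.degrees(np.arctan2(-d[0],d[1])))
for d in(e1,e2): print(np.hypot(*d[:2]),np.degrees(np.arctan2(d[1],d[0])))
# tray corners at z .014 (crop outer top)
print(onplane(c,cv([(371,50),(520,53),(512,127),(357,124)]),.014).round(4))
# depth-based blue minarea
P=cloud(c);H=cv2.cvtColor(c["img"],cv2.COLOR_RGB2HSV)
# deck edge from cloud: z 0.03 pts within imager
m=(abs(P[...,2]-.03)<.004)&(P[...,0]>.4)&(P[...,0]<.75)&(P[...,1]>-.17)&(P[...,1]<.2)
print(cv2.minAreaRect((P[m][:,:2]*1000).astype(np.float32)), cv2.boxPoints(cv2.minAreaRect((P[m][:,:2]*1000).astype(np.float32))))
# jar cap circle & knob centre
m=(abs(P[...,2]-.1)<.004)&(P[...,0]>.54)&(P[...,0]<.62)&(P[...,1]>.0)&(P[...,1]<.1)
print("cap",cv2.minEnclosingCircle((P[m][:,:2]*1000).astype(np.float32)))
w=np.load("pics/wrist0.npy",allow_pickle=True).item();P=cloud(w)
print("wrist",np.nanmin(P.reshape(-1,3),0),np.nanmax(P.reshape(-1,3),0))
m=(abs(P[...,2]-.1)<.004)&(P[...,0]>.54)&(P[...,0]<.62)&(P[...,1]>.0)&(P[...,1]<.1)
if m.any():print("capw",cv2.minEnclosingCircle((P[m][:,:2]*1000).astype(np.float32)))
```

```text
[[ 0.6697 -0.1436  0.03  ]
 [ 0.4384 -0.1336  0.03  ]
 [ 0.4571  0.1768  0.03  ]
 [ 0.6878  0.1525  0.03  ]
 [ 0.4811  0.0406  0.03  ]
 [ 0.498   0.0624  0.03  ]
 [ 0.4626  0.0638  0.03  ]
 [ 0.4638  0.0161  0.03  ]
 [ 0.4961  0.0172  0.03  ]]
0.3108677140703809 -3.4378726727625075
0.29668776477106723 -3.502672607479578
0.23151041756908458 -2.490211787658881
0.23204528712731798 -5.994596127098008
[[ 0.5812 -0.4063  0.014 ]
 [ 0.4697 -0.4109  0.014 ]
 [ 0.4674 -0.2953  0.014 ]
 [ 0.5763 -0.2901  0.014 ]]
((564.3815307617188, 10.867324829101562), (306.11798095703125, 232.3195343017578), 86.08403015136719) [[ 438.04007 -133.90138]
 [ 669.81714 -149.76726]
 [ 690.723    155.63603]
 [ 458.94592  171.5019 ]]
cap ((578.2778930664062, 55.28841781616211), 21.417959213256836)
wrist [ 0.14768231 -0.9763307  -0.75848252] [1.90803353 0.21453313 0.37254854]
capw ((575.3425903320312, 53.7548828125), 20.223712921142578)
```

View pics/wrist0.png

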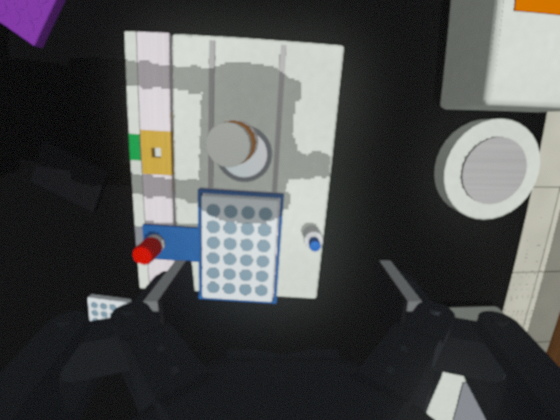

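The wrist view shows the jar cap at (232,143), knob top near (141,256), stop hole at (157,153), deck corners (125,31), (343,46), (316,298), and the plate in the carriage.

Run:
```python
from h import *
w=np.load("pics/wrist0.npy",allow_pickle=True).item();P=cloud(w)
Q=onplane(w,[(125,31),(343,46),(316,298),(157,153),(135,147)],.03);print(Q.round(4))
print("yaw back",np.degrees(np.arctan2(*(Q[1]-Q[2])[[0,1]])*-1),"yaw end",np.degrees(np.arctan2(*(Q[1]-Q[0])[[1,0]])))
F=onplane(w,[(199,189),(282,196),(275,302),(198,299)],.046);print("frame",F.round(4),F.mean(0).round(4))
H=cv2.cvtColor(w["img"],cv2.COLOR_RGB2HSV).astype(int);m=((H[...,0]<6)|(H[...,0]>174))&(H[...,1]>150)
m[:200]=0;m[300:]=0;m[:,200:]=0;t=m&(abs(P[...,2]-.08)<.004);print(m.sum(),t.sum(),cv2.minEnclosingCircle((P[t][:,:2]*1000).astype(np.float32)),np.median(P[t],0))
v,u=np.nonzero(t);print(u.min(),u.max(),v.min(),v.max())
c=np.load("pics/side0.npy",allow_pickle=True).item();p=cloud(c)
for k,(u,v) in dict(bottle=(308,133),pstack=(226,165),vial=(215,222)).items(): print(k,p[v,u].round(3))
p2=p.reshape(-1,3);mm=(p2[:,0]>.38)&(p2[:,0]<.66)&(p2[:,1]>-.6)&(p2[:,1]<-.41)&(p2[:,2]>.03);print(p2[mm].min(0),p2[mm].max(0))
# place tests
print(bot.sense()["tool_rot"],R.from_rotvec(bot.sense()["tool_rot"]).as_matrix().round(3))
```

```text
[[ 0.4602  0.1678  0.03  ]
 [ 0.6872  0.1504  0.03  ]
 [ 0.6675 -0.1452  0.03  ]
 [ 0.4822  0.0407  0.03  ]
 [ 0.4575  0.0477  0.03  ]]
yaw back -3.8016789267092936 yaw end -4.374999278400428
frame [[ 0.5318  0.0023  0.046 ]
 [ 0.6237 -0.0058  0.046 ]
 [ 0.6148 -0.1406  0.046 ]
 [ 0.5191 -0.1369  0.046 ]] [ 0.5723 -0.0703  0.046 ]
517 301 ((473.11492919921875, -62.00147247314453), 11.498884201049805) [ 0.47400389 -0.06153754  0.07883957]
132 153 245 263
bottle [ 0.464 -0.456  0.068]
pstack [ 0.682 -0.295  0.052]
vial [ 0.66  -0.048  0.063]
[ 0.43167354 -0.59997499  0.03010936] [ 0.6599566  -0.44675625  0.13479134]
[-2.22091873e+00 -2.22100234e+00  8.55189152e-04] [[-0.     1.    -0.001]
 [ 1.     0.     0.   ]
 [ 0.    -0.001 -1.   ]]
```

Run:
```python
from h import *
rv=bot.sense()["tool_rot"]
bot.reach([.577,.0545,.31],rv)
bot.grip(.07)
bot.move_linear([.577,.0545,.230],rate=.1)
bot.grip(0.0); s=bot.sense(); print("w",s["gripper_width"],s["ee_pos"])
bot.move_linear([.577,.0545,.33],rate=.12); print(bot.sense()["wrist_force"].__repr__(), bot.sense()["gripper_width"])
bot.move_linear([.524,-.351,.33],rate=.2)
bot.move_linear([.524,-.351,.225],rate=.12)
print(bot.move_linear([.524,-.351,.200],rate=.02,contact_N=4)); s=bot.sense(); print(s["ee_pos"],s["wrist_force"])
bot.grip(.062); bot.move_linear([.524,-.351,.33],rate=.15)
print(bot.sense()["clock"])
c=cap("side","pics/side1.png"); im=c["img"][90:350,150:350,::-1]
cv2.imwrite("pics/crop2.png",cv2.resize(im,(460,598)))
```

```text
w 0.041351041658199486 [0.57712417 0.05450405 0.231059  ]
array([ 0.30941462,  0.39736161, -2.2584672 ]) 0.04108318834156689
True
[ 0.52395579 -0.35101709  0.20513186] [-0.97286663  0.32768126  8.26295265]
8.7917
```

View pics/crop2.png

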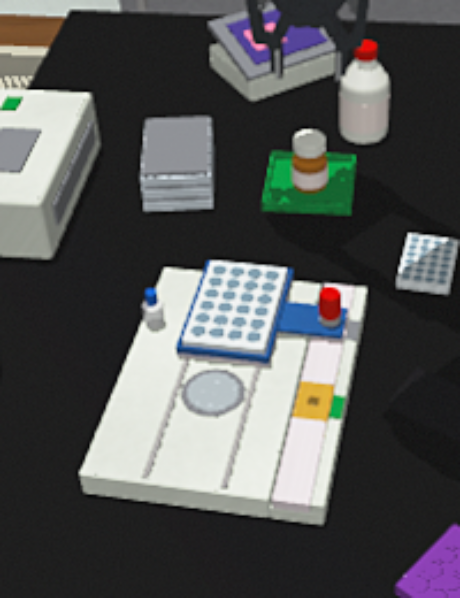

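The jar stands upright in the tray. The path is clear, and the carriage hasn't moved. Next is the knob.

```bash
cat >> h.py <<'E'
YAW=np.radians(-3.9); D=np.array([-np.sin(YAW),np.cos(YAW),0])
R0=np.array([[0,1,0],[1,0,0],[0,0,-1.]])
def st(t=""):
    s=bot.sense(); print(t,round(s["clock"],2),np.round(s["ee_pos"],4),"F",np.round(s["wrist_force"],1),"w",round(s["gripper_width"],4),flush=True); return s
E
python3 - <<'E'
from h import *
K=np.array([.4735,-.0620,0])
best=None
for a in(90,-90):
    rv=(R.from_euler("z",YAW+np.radians(a))*R.from_matrix(R0)).as_rotvec()
    q=bot.inverse_kinematics(K+[0,0,.29],rv); print(a,q)
    if q is not None and (best is None or abs(q[5])<abs(best[1][5])): best=(rv,q)
rv=best[0]
st("0"); bot.reach(K+[0,0,.30],rv); bot.grip(.055); bot.move_linear(K+[0,0,.2215],rate=.08); st("down")
bot.grip(0); st("grip")
c=cap("side"); cv2.imwrite("pics/crop3.png",cv2.resize(c["img"][170:300,190:350,::-1],(738,600)))
E
```

```text
90 [-2.55331189e-01  4.53070467e-01  1.83386521e+00 -4.44089210e-16
  8.54656973e-01 -1.75805968e+00]
-90 [-2.55331189e-01  4.53070467e-01  1.83386521e+00 -4.44089210e-16
  8.54656973e-01  1.38353298e+00]
0 8.84 [ 0.5238 -0.3508  0.3289] F [-0.5 -0.  -0.1] w 0.062
down 12.08 [ 0.4737 -0.062   0.2218] F [-1.   0.3 -0.1] w 0.0551
grip 12.47 [ 0.4736 -0.0623  0.222 ] F [-3.4 -5.1  8.7] w 0.0227
```

View pics/crop3.png

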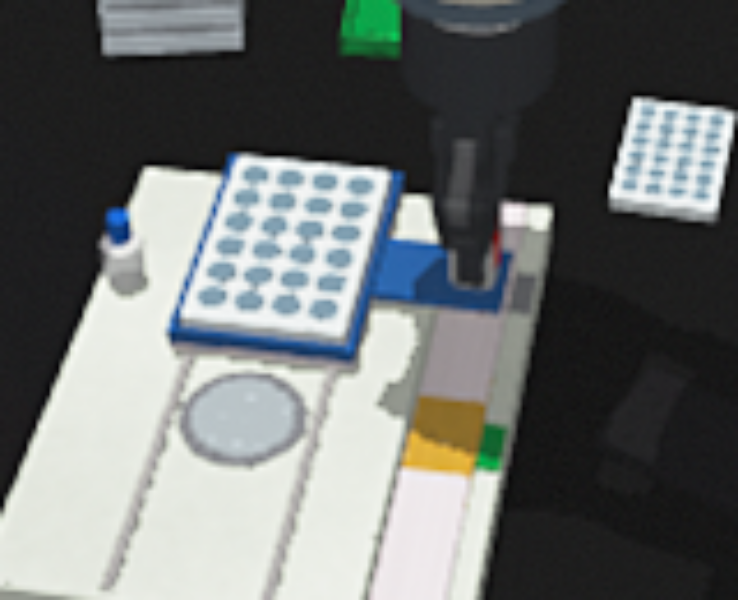

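The knob is gripped between the pads and the forces are small. Lift and slide.

Run:
```python
from h import *
s=bot.sense(); p=np.array(s["ee_pos"])
p[2]+=.0112; bot.move_linear(p,rate=.03); st("lift"); bot.pause(.2); st("lift")
p=p+D*.01; c=bot.move_linear(p,rate=.04,contact_N=12); st(f"slide10 {c}")
if not c:
    p=p+D*.082; c=bot.move_linear(p,rate=.06,contact_N=15); st(f"slide92 {c}"); bot.pause(.3); st()
c=cap("side"); cv2.imwrite("pics/crop4.png",cv2.resize(c["img"][170:300,190:350,::-1],(738,600)))
```

```text
lift 13.07 [ 0.4736 -0.0623  0.2333] F [ 1.2 -1.  -8.2] w 0.022
lift 13.27 [ 0.4737 -0.0623  0.2331] F [ 1.6 -2.3 -8.8] w 0.0225
slide10 False 13.67 [ 0.4744 -0.0519  0.2332] F [ 2.3  1.6 -8.7] w 0.0221
slide92 False 15.18 [0.4799 0.0293 0.2332] F [ 3.8  0.2 -7.8] w 0.0223
 15.48 [0.4799 0.0294 0.2332] F [ 3.2 -0.5 -9.4] w 0.0221
```

View pics/crop4.png

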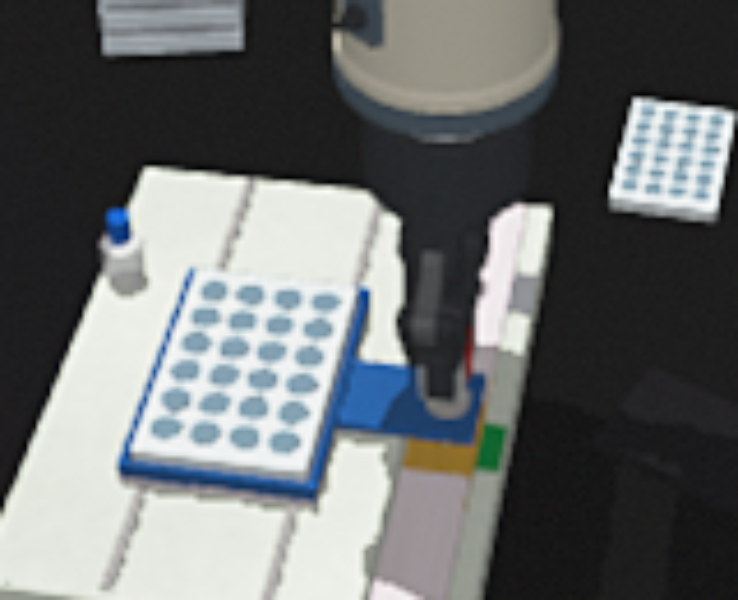

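Travel is about 92 mm and the plate is still seated. I'll let the pin rest on the strip and push the knob slowly with loosely opened fingers until it drops.

Run:
```python
from h import *
p=np.array(bot.sense()["ee_pos"])
p[2]=.2295; bot.move_linear(p,rate=.03); st("lowered")
bot.grip(.029); st("open"); p[2]=.2265; bot.move_linear(p,rate=.03); st("z")
q=p+D*.028; c=bot.move_linear(q,rate=.009,contact_N=9); s=st(f"push {c}")
print("adv",(np.array(s["ee_pos"])-p)@D)
c=cap("side"); cv2.imwrite("pics/crop5.png",cv2.resize(c["img"][170:300,190:350,::-1],(738,600)))
```

```text
lowered 15.81 [0.4799 0.0294 0.2298] F [ 0.1 -0.8  7.6] w 0.0227
open 16.05 [0.4797 0.0294 0.2294] F [ 0.4 -0.9 -0.5] w 0.029
z 16.3 [0.4798 0.0294 0.2262] F [ 0.1  0.9 -0.8] w 0.0293
push True 18.08 [0.481  0.0453 0.2265] F [-0.1 -7.6  2.3] w 0.0292
adv 0.01597359302776316
```

View pics/crop5.png

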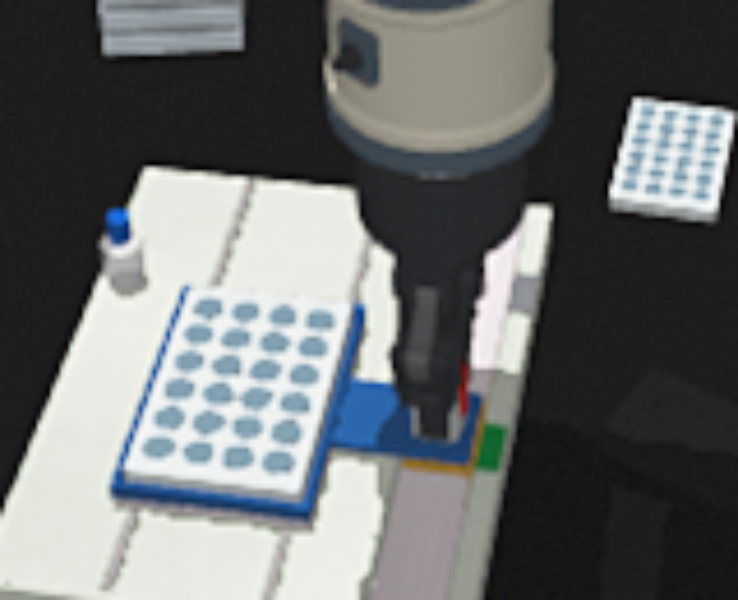

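It blocked at about 105 mm of travel, as expected. I'll test the lock from the other side, release, and measure the knob height.

Run:
```python
from h import *
p=np.array(bot.sense()["ee_pos"])
c=bot.move_linear(p-D*.014,rate=.01,contact_N=14); s=st(f"back {c}"); e=np.array(s["ee_pos"]); print("back adv",(e-p)@D)
# centre: fingers clear of the knob on both sides
m=e+D*.0025; bot.move_linear(m,rate=.02); st("centre")
bot.grip(.045); m[2]=.30; bot.move_linear(m,rate=.08); bot.pause(.2)
h=np.array([.56,-.12,.42]);
bot.reach(h,(R.from_euler("z",0)*R.from_matrix(R0)).as_rotvec()); st("away")
for n in("side","scene","wrist"):
    c=cap(n,f"pics/{n}9.png");P=cloud(c);H=cv2.cvtColor(c["img"],cv2.COLOR_RGB2HSV).astype(int)
    r=((H[...,0]<6)|(H[...,0]>174))&(H[...,1]>150)&(P[...,0]>.44)&(P[...,0]<.52)&(P[...,1]>-.02)&(P[...,1]<.1)&(P[...,2]>.04)&(P[...,2]<.12)
    z=P[r]; print(n,r.sum(),z[z[:,2]>z[:,2].max()-.008].mean(0).round(4) if len(z) else "",np.percentile(z[:,2],[5,50,95,100]).round(4) if len(z) else "")
    if n=="side": cv2.imwrite("pics/crop6.png",cv2.resize(c["img"][140:300,175:345,::-1],(637,600),interpolation=cv2.INTER_CUBIC))
```

```text
back True 19.09 [0.4802 0.0357 0.2263] F [1.3 7.3 2.4] w 0.0291
back adv -0.009596936127746897
centre 19.37 [0.4804 0.0382 0.2262] F [-0.8 -0.4 -0.9] w 0.0293
away 22.68 [ 0.5599 -0.1198  0.4197] F [-0.5  0.8 -0.1] w 0.0451
side 128 [0.4816 0.0437 0.0785] [0.057  0.0767 0.0808 0.0816]
scene 0  
wrist 587 [0.4817 0.0382 0.0787] [0.0623 0.0787 0.0803 0.0817]
```

View pics/crop6.png

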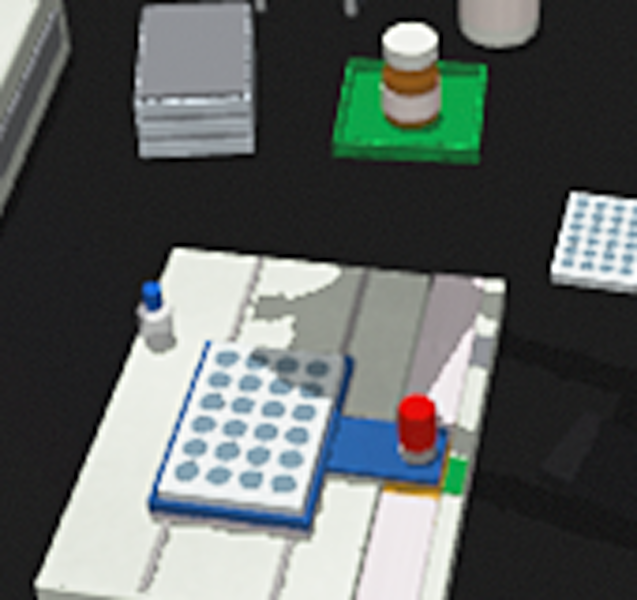

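```bash
python3 -c "
from bench import bot
print(bot.finish_job(),bot.sense()['clock'])"
```

```text
the job is handed in; nothing more can be done
the job is handed in; nothing more can be done
```

The job is done and handed in at about 23 s on the robot's clock, against the 54 s limit.

I put the amber jar upright in the green tray. Then I lifted the knob about 11 mm, slid the carriage about 92 mm, let the pin rest on the strip and pushed slowly until it dropped in. It stopped at roughly 105 mm of travel.

**Lock:** With the fingers loose, the carriage was blocked when pushed either way. The finger movement between the two blocks was 9.6 mm, about what the finger gap and the play in the hole add up to.

**Pin depth:** The wrist camera measured the knob top at 78.7 mm, against 78.8 mm when it was locked at the start. A pin still resting on the strip would read about 8 mm higher, so it is fully down.

**Last picture:** The jar stands in the tray, the well plate is seated in the carriage, and the vial and plate stack are where they were. I didn't re-check the other bystanders closely, but the arm never went near them. The robot was clear of everything.

**Failed check:** The scene camera showed no red pixels of the knob in the final check, so the height comes from the side and wrist cameras only. The other checks agreed.

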